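# Start the pottery wheel: rocker on, speed lever past slow to the fast stop

### The job

Start up the tabletop pottery wheel for throwing: with the speed lever still at rest, press down the raised end of the power rocker until it clicks over, then push the speed lever away from its rest, on past the slow notch half-way, until it is fully home at the fast stop. Work with the fingertips only: push the lever, do not grip its handle. Leave the pots and cups standing where they are, and take the hand clear at the end.

Things in the scene. Friction and masses are not known exactly. Their poses are not given: they have to be found in the camera images.
- wheel: Tabletop pottery wheel, fixed: white box housing 360 (its x) x 500 (y) mm, flat deck 140 mm above the table. Origin: centre of its underside, on the table; x points away from the operator's side, y to the left, z up. On the deck: round grey splash pan (296 mm across, centre y +85, rim 45 mm above the deck) with the wheelhead; on the -y part a control plate with power rocker and speed lever
- lever_handle (a point): Centre of the speed lever's handle: flat black grip 16 mm thick (along the travel) x 24 wide x 38 tall on a 10 mm rod out of a slot in the deck along the wheel's x. Site z runs up the rod. It swings about an axle along the wheel's y, 125 mm below this point (wheel x 20, y -130, z 75 mm); the handle travels 97 mm to the wheel's +x, its centre 50 to 60 mm above the deck
- lever (a joint): Lever angle, rad: 0 = rest (hard stop, leaning 0.4 to the wheel's -x; starts within 0.02), 0.40 = slow notch (upright), 0.80 = fast stop (hard stop, leaning 0.4 to +x). A ball detent holds it in each: it must be pushed over bumps at about 0.20 and 0.60 (peak about 8 N at the handle), then snaps on to the next position and stays
- rocker_raised_end (a point): Top face of the raised end of the power rocker, 16 mm from its pivot towards the wheel's +x: black rocker 45 mm long (wheel's x) x 28 wide in a 3 mm high grey bezel in the deck, pivot at wheel x -70, y -205 mm. Off: this point is about 13 mm above the deck, the other end low; on: about 8 mm above the deck
- rocker (a joint): Power rocker angle, rad: 0 = off (start), 0.36 = on (its end away from the operator fully down). It snaps over at about 0.18 under a downward push of 3 to 6 N on the raised end, and stays over
- test_cup_mid (a point): bystander: small blue glazed cup, 42 mm across, 42 mm tall, standing on the deck's far right corner; point at its centre, half-way up
- tumbler_mid (a point): bystander: white ceramic tumbler, 74 mm across, 100 mm tall, on the table at the wheel's right (-y) side; point at its centre, half-way up
- takeaway_cup_mid (a point): bystander: black lidded coffee cup, 85 mm across, 112 mm tall, on the table at the wheel's right side; point at its centre, half-way up
There are look-alikes about, which are no part of the job. There is more than one size of the part that bears test_cup_mid; the job needs the larger.

How it is judged (in metres and radians):
On the way, in this order (a step that is already met when the one before it is completed fails the run):
1. the power rocker is clicked over to on (value of joint rocker above 0.28 rad), for 0.1 s.
2. the speed lever is at the fast stop (value of joint lever above 0.74 rad), for 0.2 s.
At the end, for the whole second after the job is handed in: The rocker is switched on (over 0.28 of 0.36 rad), the speed lever rests at the fast stop (over 0.74 of 0.80 rad) and does not move, and the three pots and cups stand upright within 20 mm of where they stood (value of joint rocker above 0.28 rad and value of joint lever above 0.74 rad and velocity of joint lever between -0.05 and 0.05 rad/s and distance of each of test_cup_mid, tumbler_mid, takeaway_cup_mid from where it was at the start of the episode below 0.02 m and angle between each of test_cup_mid, tumbler_mid, takeaway_cup_mid's own z axis and vertical below 0.2 rad); the robot touches nothing.
It fails at once if the lever is pushed out of rest (over 0.15 rad) while the power is still off (value of joint lever above 0.15 rad and value of joint rocker below 0.18 rad).
It fails at once if the lever's handle is gripped: both its shells pressed by the fingers at once, over 2 N each (contact force between the fingers and lever_c2 above 2 N and contact force between the fingers and lever_c3 above 2 N).
It fails at once if a pot or cup is knocked, carried or lifted (over 20 mm from its place) (distance of any of test_cup_mid, tumbler_mid, takeaway_cup_mid from where it was at the start of the episode above 0.02 m).
It also fails if it takes over 42 s, if anything falls off the work surface, if the arm or the gripper's body presses on something with over 40 N, if the wrist force passes 120 N, or if a joint passes its speed limit or range.

### The arm

A 7-joint arm with a two-finger parallel gripper is mounted at the origin on the work surface. World frame = base frame: x ahead of the robot, y to its left, z up, the work surface at z = 0. Lengths are in m, angles in degrees, forces in N, time in s.
With the tool pointing down it reaches from about 0.375 to 0.925 m from the base axis. Payload 3.1 kg.
Tool frame: the origin (TCP) lies on the centre line of the jaws, within the pads' length; the fingertips stand 14 mm ahead of it and the grasp point (between the pads) lies 5 mm behind it (arm.finger_overhang is the distance from the TCP to the fingertips, in m); z points along the fingers, y is the line along which they close (so a half turn about z gives the same grasp; the last joint's range is limited). The gripper opens to 85 mm and grips with 20 to 120 N. Pads are 22 mm wide; open, the fingers measure 114 mm over their backs; the gripper's body (76 mm by 85 mm) begins 54 mm behind the grasp point. The pads swing forward as they close: fully open they stand 13 mm farther back than shut.
Start: joints at [70.027, 21.939, 2.515, 91.553, -1.026, 66.532, -2.859], TCP at [0.161, -0.63, 0.245] pointing down, gripper open.
Joint ranges: [-149.38, 149.38], [-23.57, 123.04], [-84.95, 90], [0, 143.3], [-89.99, 269.99], [3.08, 112.72], [-163.45, 163.45]. Speed limits (degrees/s): [159.86, 159.86, 180, 180, 180, 180, 180].

### API

Orientations are given as [roll, pitch, yaw] about the fixed x, y, z axes, in that order (R = Rz(yaw) Ry(pitch) Rx(roll)).
In Python, from station import monitor, imaging, workorder, arm gives the robot as it stands. The module is installed in compiled form; this text tells all that it offers.
- The arm moves only by the shell command python3 -m jog 'ROWS' [OPENING] [FORCE]. ROWS is JSON, a list of rows, each an object with "linear": the shift along the tool's x, y, z in mm, a list of three; "rotation": the turn, a rotation vector about the tool's x, y, z in degrees, a list of three. In form: [{"linear": [x, y, z], "rotation": [wx, wy, wz]}, ...]. A call has 1 to 12 rows; each row shifts and turns the commanded pose from where the row before left it, along the tool's axes as they then stand; what a row does not reach is not made up. A row lasts 1/12 s, in which the tool goes at most 41.7 mm and 7.16 degrees, less where a joint would pass 70% of its speed; a pose out of reach is approached as far as the arm can. A call is refused whole if a number of a shift passes 41.7 or a number of a turn 7.16, either way. A call with a gripper value outside its range is refused whole. OPENING is the finger opening in mm, from 0 to 85.4, set as the call begins (- or left out, the last holds). The fingers move at their own pace and stop on an object; FORCE is the grip in N (left out, the last holds). Time passes only in rows, so rows that do not move let the fingers close. It gives the time, the measured TCP pose, the force, the opening and the grip force at its end, in the units of the state.
- monitor.get_obs(): the state, without advancing time (a new reading comes with each control period).
- imaging.grab_frame(name): name is "scene" or "top" or "wrist"; returns the picture (400x640x3 uint8, red, green, blue); there is no depth.
- imaging.camera_params(name): a dict with "camera_matrix" (3x3 intrinsics, pixels), "k1" (the pictures are not rectified: a ray, as slopes to the right and down, at radius r is drawn at 1 + k1 r^2 times it, then the intrinsics apply), "world_from_camera" (4x4, takes a point from camera to world coordinates); the wrist camera has in their place "T_tool_cam" (4x4, takes a point from camera to tool coordinates, whose origin is the TCP and whose axes are the flange's). Camera axes: x right, y up, looking along -z (the intrinsics and any distortion apply to the point x, -y, -z); pixel columns grow to the right and rows downward; lengths in m; the calibration is good to about 2 mm. A picture is of the moment at which its call begins: read the wrist's pose just before it. camera_params takes no time and is no camera call.
- workorder.finish_job(): hands the job in; it is judged then, once.
The state is a dict: "time_s": time; "joints": joint angles; "dq": joint speeds; "effort": joint torques, N m; "ee_pos": TCP position; "tool_rot": TCP orientation; "force": force on the tool from outside, world axes, zero at the start; "moment": the same for the moment, N m; "grip_width": finger opening in m; "grip_force": force on a finger pad.
Only numpy, scipy, OpenCV 4.12 (cv2) and the standard library are available. Lean on these libraries where they do the work, as an engineer would, in place of code of your own. Each camera call takes 0.05 s, during which the arm holds its last target. There are 200 camera calls.

## Working session

There is one attempt and no reset: what is moved stays moved. The work goes in short steps, Python scripts to look and compute and a shell command to move; the robot and the scene stay as the last step left them, time stands still between calls to the robot, and variables do not carry over. Pictures are saved under pics/ and viewed, at most 10 in all, crops included, and the job is handed in when it is done.

```bash
mkdir -p pics; python3 - <<'E'
from station import monitor, imaging, arm
import cv2,numpy as np
for n in ["scene","top"]:
    im=imaging.grab_frame(n); cv2.imwrite(f"pics/{n}0.png",im[:,:,::-1])
    p=imaging.camera_params(n); print(n,np.round(np.array(p["camera_matrix"]),2).tolist(),p["k1"],np.round(p["world_from_camera"],4).tolist())
print(monitor.get_obs()); print(arm.finger_overhang, imaging.camera_params("wrist"))
E
```

```text
scene [[455.9, 0.0, 321.31], [0.0, 455.9, 202.54], [0.0, 0.0, 1.0]] -0.0008438882396032949 [[-0.4851, -0.589, 0.6463, 1.1773], [0.8744, -0.315, 0.3692, 0.2418], [-0.0139, 0.7442, 0.6678, 0.7725], [0.0, 0.0, 0.0, 1.0]]
top [[498.58, 0.0, 317.14], [0.0, 498.58, 201.26], [0.0, 0.0, 1.0]] -0.10111248186646903 [[-0.0007, 0.9842, -0.1768, 0.3955], [-0.9996, -0.0056, -0.0276, -0.1045], [-0.0281, 0.1767, 0.9839, 1.0645], [0.0, 0.0, 0.0, 1.0]]
{'time_s': 0.1, 'joints': array([70.02924467, 21.9895766 ,  2.50763307, 91.6385643 , -1.02611832,
       66.53209678, -2.8601835 ]), 'dq': array([ 0.11457387, -0.09382392, -0.02548803, -0.23787748,  0.01248743,
        0.04856078,  0.06284749]), 'effort': array([ 2.71948971e-03, -4.34722459e+01,  1.02947418e+00, -2.50452447e+01,
        1.08682454e-02,  5.51864854e-03, -5.87174043e-06]), 'ee_pos': array([ 0.16113228, -0.62887105,  0.24399787]), 'tool_rot': array([-1.79862269e+02,  5.32689420e-03,  1.43742281e+01]), 'force': array([ 0.26014508,  0.86404295, -0.32860445]), 'moment': array([0.02340809, 0.05753284, 0.02847213]), 'grip_force': 0.0, 'grip_width': 0.0854002051607883}
0.014 {'camera_matrix': array([[314.474078  ,   0.        , 315.00715134],
       [  0.        , 314.474078  , 200.65683064],
       [  0.        ,   0.        ,   1.        ]]), 'k1': -0.025143593403385386, 'T_tool_cam': array([[ 9.38336427e-04,  9.49828883e-01,  3.12768624e-01,
         7.95518103e-02],
       [ 9.99998207e-01, -1.40563429e-03,  1.26859690e-03,
        -5.91027540e-05],
       [ 1.64458828e-03,  3.12766873e-01, -9.49828500e-01,
        -1.29202735e-01],
       [ 0.00000000e+00,  0.00000000e+00,  0.00000000e+00,
         1.00000000e+00]])}
```

View pics/scene0.png

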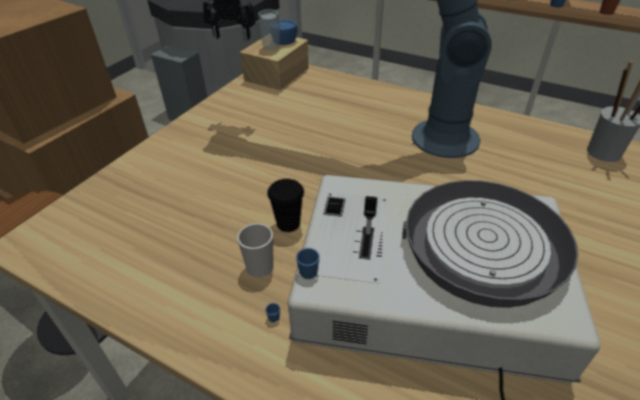

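View pics/top0.png

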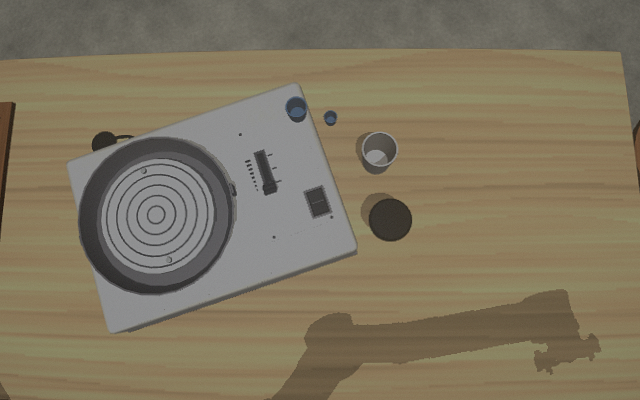

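The scene picture shows the rocker at (334,206), the lever handle at (371,205), the larger cup on the deck at (307,263) and its smaller look-alike on the table at (273,313). In the top picture these are the rocker at (317,201), handle at (269,188), cup at (296,109) and small look-alike at (330,118). The deck corners are near (68,163), (298,84), (356,250) and (110,332).

Nothing else looks like the rocker or the lever. The black coffee cup lid at (390,219) and the pan bracket at (233,188) are dark but belong to other things. Next I measure.

```bash
cat > h.py <<'E'
import cv2,numpy as np
from station import imaging,monitor
from scipy.spatial.transform import Rotation as R
def cam(n,obs=None):
    p=imaging.camera_params(n)
    if n!="wrist": return p,np.array(p["world_from_camera"])
    T=np.eye(4);T[:3,:3]=R.from_euler('xyz',obs["tool_rot"],degrees=True).as_matrix();T[:3,3]=obs["ee_pos"]
    return p,T@np.array(p["T_tool_cam"])
def ray(n,uv,obs=None):
    p,T=cam(n,obs);K=np.array(p["camera_matrix"])
    d=np.array([(uv[0]-K[0,2])/K[0,0],(uv[1]-K[1,2])/K[1,1]]);s=d.copy()
    for _ in range(10): s=d/(1+p["k1"]*(s@s))
    return T[:3,3],T[:3,:3]@np.array([s[0],-s[1],-1])
def onz(n,uv,z,obs=None):
    o,d=ray(n,uv,obs);return o+d*(z-o[2])/d[2]
def tri(a,b):
    (o1,d1),(o2,d2)=a,b;s=np.linalg.lstsq(np.c_[d1,-d2],o2-o1,rcond=None)[0]
    p,q=o1+d1*s[0],o2+d2*s[1];return (p+q)/2,np.linalg.norm(p-q)
E
python3 - <<'E'
from h import *
im=cv2.imread("pics/top0.png");hsv=cv2.cvtColor(im,cv2.COLOR_BGR2HSV)
m=((hsv[...,1]<30)&(hsv[...,2]>110)).astype(np.uint8)
m[:75]=0
c=max(cv2.findContours(m,0,2)[0],key=cv2.contourArea)
w=np.array([onz("top",q[0],.14)[:2] for q in cv2.convexHull(c)])
r=cv2.minAreaRect((w*1000).astype(np.float32));print("rect",r)
b=cv2.boxPoints(r);print(b)
for k,t,s,z in [("rocker",(317,201),(334,206),.15),("handle",(269,188),(371,205),.19),("cup",(296,109),(307,263),.16),("tumbler",(379,150),(257,250),.05),("black",(390,219),(286,205),.056)]:
    print(k,onz("top",t,z),onz("scene",s,z),tri(ray("top",t),ray("scene",s)))
S=cv2.imread("pics/scene0.png")[160:300,260:420];T=im[70:270,220:420]
cv2.imwrite("pics/c.png",np.hstack([cv2.resize(S,None,fx=2.5,fy=2.5,interpolation=2),cv2.resize(T,(350,350),interpolation=2)]))
E
```

```text
rect ((558.4207763671875, 135.4308624267578), (353.4137268066406, 492.361572265625), 19.017210006713867)
[[ 311.1399    310.59497 ]
 [ 471.57697  -154.89386 ]
 [ 805.70166   -39.733246]
 [ 645.2646    425.75558 ]]
rocker [ 0.56033045 -0.07863196  0.15      ] [ 0.57183646 -0.07453288  0.15      ] (array([ 0.56230266, -0.07887437,  0.14041528]), np.float64(0.0011364965740231893))
handle [0.57736675 0.00656395 0.19      ] [0.57514023 0.00636463 0.19      ] (array([0.57690756, 0.00668451, 0.19156599]), np.float64(0.0006920677176624312))
cup [ 0.73795752 -0.03875128  0.16      ] [ 0.735135   -0.04189829  0.16      ] (array([ 0.73713349, -0.03968513,  0.16316771]), np.float64(0.0015857056671128341))
tumbler [ 0.68669604 -0.20643329  0.05      ] [ 0.675155   -0.20502849  0.05      ] (array([ 0.68242514, -0.20266181,  0.05904492]), np.float64(0.006468319876813637))
black [ 0.53912933 -0.22485501  0.056     ] [ 0.53037202 -0.22305784  0.056     ] (array([ 0.53693462, -0.22162906,  0.06237801]), np.float64(0.005480899260910478))
```

View pics/c.png

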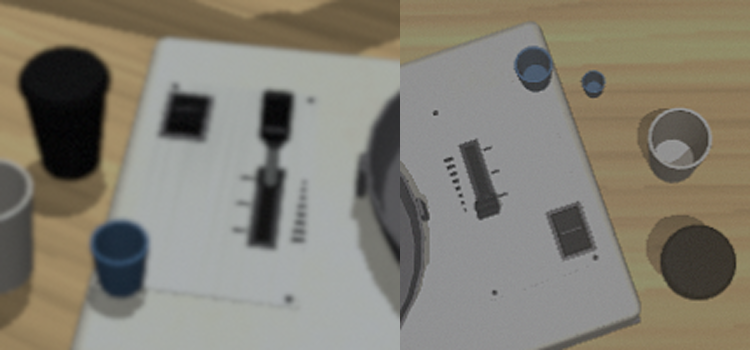

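The crop confirms the choices: the rocker with its near end low, the handle at its rest end of the slot, and the larger cup on the deck corner. The wheel pose is centre about (0.560, 0.138) with yaw 19°, and the rocker and handle agree with the given layout to within 3 mm. I turn the tool to the wheel's yaw so that tool x is wheel x and tool y is wheel -y, then approach with the fingers shut.

```bash
python3 -m jog '[{"linear":[0,0,0],"rotation":[0,0,-4.6]},{"linear":[15,-10,-4],"rotation":[0,0,0]},{"linear":[33,-22,-4],"rotation":[0,0,0]},{"linear":[33,-22,-4],"rotation":[0,0,0]},{"linear":[33,-22,-3],"rotation":[0,0,0]},{"linear":[33,-22,0],"rotation":[0,0,0]},{"linear":[33,-22,0],"rotation":[0,0,0]},{"linear":[33,-22,0],"rotation":[0,0,0]},{"linear":[33,-22,0],"rotation":[0,0,0]},{"linear":[33,-22,0],"rotation":[0,0,0]},{"linear":[15,-10,0],"rotation":[0,0,0]},{"linear":[0,0,0],"rotation":[0,0,0]}]' 0 20
python3 -m jog '[{"linear":[15,-10,0],"rotation":[0,0,0]},{"linear":[33,-22,0],"rotation":[0,0,0]},{"linear":[33,-22,0],"rotation":[0,0,0]},{"linear":[33,-22,0],"rotation":[0,0,0]},{"linear":[33,-22,0],"rotation":[0,0,0]},{"linear":[33,-22,0],"rotation":[0,0,0]},{"linear":[15,-10,0],"rotation":[0,0,0]},{"linear":[0,0,0],"rotation":[0,0,0]},{"linear":[0,0,0],"rotation":[0,0,0]}]'
python3 - <<'E'
from h import *
o=monitor.get_obs();im=imaging.grab_frame("wrist");cv2.imwrite("pics/w1.png",im[:,:,::-1])
print(o["ee_pos"],o["tool_rot"],o["force"],o["grip_width"])
np.save("o1.npy",o,allow_pickle=True)
E
```

```text
time_s: 1.1
ee_pos: [0.3798, -0.3426, 0.26]
tool_rot: [-179.9, -0.1, 19.6]
force: [0.2, 1.4, -0.1]
grip_width: -0.0001
grip_force: 0.0
time_s: 1.85
ee_pos: [0.5178, -0.162, 0.2597]
tool_rot: [-180.0, 0.1, 19.1]
force: [-0.5, -1.7, -0.2]
grip_width: -0.0001
grip_force: 0.0
[ 0.51781005 -0.16195678  0.25973911] [-1.79981017e+02  6.73380062e-02  1.91038827e+01] [-0.45556526 -1.67278129 -0.19951428] -0.00014066898269725418
```

View pics/w1.png

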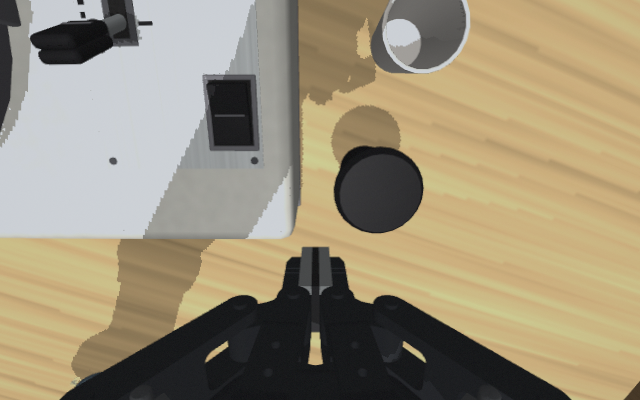

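The wrist view shows the rocker bezel at (204..259, 75..151) with its pivot line at about (231,116), and the lever handle's top at about (75,40). The edges run parallel to the picture, so the yaw is right. I refine from here.

```bash
python3 - <<'E'
from h import *
o=np.load("o1.npy",allow_pickle=True).item()
Rm=R.from_euler('xyz',o["tool_rot"],degrees=True).as_matrix()
def sh(p): return np.round(Rm.T@(p-o["ee_pos"])*1000,1)
c=np.mean([onz("wrist",u,.143,o) for u in [(204,75),(254,75),(259,150),(211,151)]],0)
print("bezel ctr",c,sh(c)); p=onz("wrist",(231,116),.150,o);print("pivot",p,sh(p))
a=np.array([onz("wrist",u,.14,o)[:2] for u in [(30,238),(270,238)]]);print("edge yaw",np.degrees(np.arctan2(*(a[0]-a[1])[::-1]))-90)
E
```

```text
bezel ctr [ 0.56083719 -0.07994581  0.143     ] [ 67.6 -63.4 116.7]
pivot [ 0.56013363 -0.08117646  0.15      ] [ 66.6 -62.4 109.7]
edge yaw 19.416769027074054
```

```bash
python3 -m jog '[{"linear":[15,-11,0],"rotation":[0,0,0]},{"linear":[29,-21,0],"rotation":[0,0,0]},{"linear":[29,-21,0],"rotation":[0,0,0]},{"linear":[14,-10,10],"rotation":[0,0,0]},{"linear":[0,0,25],"rotation":[0,0,0]},{"linear":[0,0,25],"rotation":[0,0,0]},{"linear":[0,0,18],"rotation":[0,0,0]},{"linear":[0,0,3],"rotation":[0,0,0]},{"linear":[0,0,0],"rotation":[0,0,0]},{"linear":[0,0,0],"rotation":[0,0,0]}]'
python3 - <<'E'
from h import *
o=monitor.get_obs();im=imaging.grab_frame("wrist");cv2.imwrite("pics/w2.png",im[:,:,::-1])
print(o["ee_pos"],o["force"])
E
```

```text
time_s: 2.73
ee_pos: [0.5797, -0.0765, 0.18]
tool_rot: [179.9, -0.0, 18.8]
force: [-0.9, 0.2, -0.3]
grip_width: 0.0
grip_force: 0.0
[ 0.57968484 -0.07654948  0.17995005] [-0.88353245  0.23287597 -0.33210937]
```

View pics/w2.png

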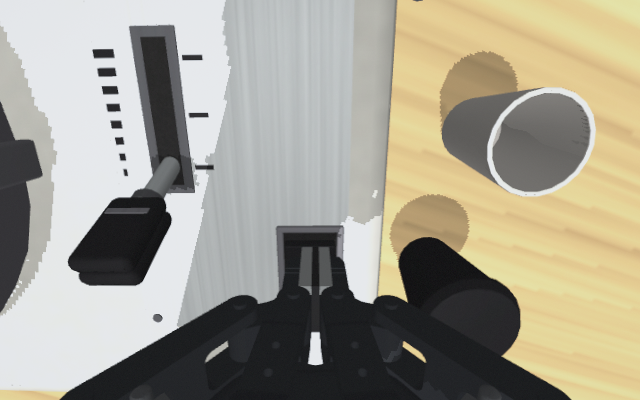

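The shut fingertips (315,270) are in the rocker's column, with the bezel (278..343) around them and its far edge at row 227. I press down slowly.

```bash
python3 -m jog '[{"linear":[0,0,5],"rotation":[0,0,0]},{"linear":[0,0,4],"rotation":[0,0,0]},{"linear":[0,0,3],"rotation":[0,0,0]},{"linear":[0,0,2],"rotation":[0,0,0]},{"linear":[0,0,2],"rotation":[0,0,0]},{"linear":[0,0,2],"rotation":[0,0,0]},{"linear":[0,0,1],"rotation":[0,0,0]},{"linear":[0,0,0],"rotation":[0,0,0]},{"linear":[0,0,0],"rotation":[0,0,0]}]'
```

```text
time_s: 3.53
ee_pos: [0.5797, -0.0744, 0.1606]
tool_rot: [180.0, -0.0, 19.0]
force: [-0.4, 0.4, 2.5]
grip_width: -0.0002
grip_force: 1.7
```

```bash
python3 -m jog '[{"linear":[0,0,1],"rotation":[0,0,0]},{"linear":[0,0,1],"rotation":[0,0,0]},{"linear":[0,0,1],"rotation":[0,0,0]},{"linear":[0,0,0],"rotation":[0,0,0]},{"linear":[0,0,0],"rotation":[0,0,0]}]'
```

```text
time_s: 3.95
ee_pos: [0.5798, -0.0744, 0.1603]
tool_rot: [180.0, 0.0, 19.0]
force: [-5.1, 1.3, 15.0]
grip_width: 0.0002
grip_force: 7.4
```

15 N with no further motion means the rocker is against its stop. I lift, go to the rest side of the lever, and check the rocker and handle from there.

```bash
python3 -m jog '[{"linear":[0,0,-8],"rotation":[0,0,0]},{"linear":[0,0,-25],"rotation":[0,0,0]},{"linear":[-10,0,-30],"rotation":[0,0,0]},{"linear":[-25,0,-20],"rotation":[0,0,0]},{"linear":[-10,-10,0],"rotation":[0,0,0]},{"linear":[0,-25,0],"rotation":[0,0,0]},{"linear":[0,-25,0],"rotation":[0,0,0]},{"linear":[0,-15,0],"rotation":[0,0,0]},{"linear":[0,0,0],"rotation":[0,0,0]},{"linear":[0,0,0],"rotation":[0,0,0]}]'
python3 - <<'E'
from h import *
o=monitor.get_obs();im=imaging.grab_frame("wrist")[:,:,::-1];cv2.imwrite("pics/w3.png",im)
np.save("o3.npy",o,allow_pickle=True)
print(o["ee_pos"],o["tool_rot"],o["force"])
s=imaging.grab_frame("scene")[:,:,::-1][150:300,240:420];cv2.imwrite("pics/w3b.png",np.vstack([im[:400],cv2.resize(s,(640,533))[100:300]]))
E
```

```text
time_s: 4.78
ee_pos: [0.5121, -0.0177, 0.2399]
tool_rot: [180.0, 0.1, 19.1]
force: [1.4, -1.1, 0.0]
grip_width: -0.0001
grip_force: 0.0
[ 0.51205738 -0.01771399  0.23986386] [1.79978878e+02 5.10234452e-02 1.91058618e+01] [ 1.36845319 -1.11762315  0.02559268]
```

View pics/w3b.png

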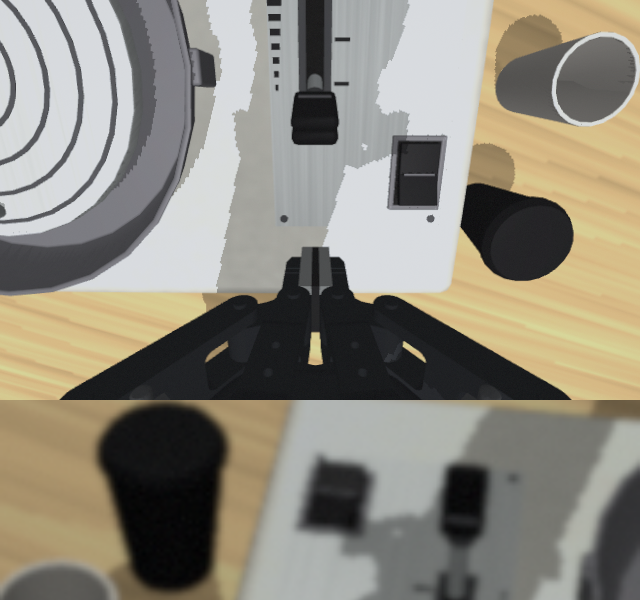

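The rocker at (418,172) now sits with its near end raised and far end down. The handle at (292..338, 92..145) is still at rest, in line with the fingers at column 315. The handle's seam runs across the travel, so its shells are front and back. Pushing from behind therefore touches only one of them. I descend to tip z ≈ 0.187 and go up to the handle.

```bash
python3 -m jog '[{"linear":[0,0,12],"rotation":[0,0,0]},{"linear":[0,0,17],"rotation":[0,0,0]},{"linear":[0,0,10],"rotation":[0,0,0]},{"linear":[10,0,0],"rotation":[0,0,0]},{"linear":[14,0,0],"rotation":[0,0,0]},{"linear":[8,0,0],"rotation":[0,0,0]},{"linear":[5,0,0],"rotation":[0,0,0]},{"linear":[5,0,0],"rotation":[0,0,0]},{"linear":[5,0,0],"rotation":[0,0,0]},{"linear":[5,0,0],"rotation":[0,0,0]},{"linear":[5,0,0],"rotation":[0,0,0]},{"linear":[0,0,0],"rotation":[0,0,0]}]'
```

```text
time_s: 5.88
ee_pos: [0.5643, -0.0009, 0.201]
tool_rot: [180.0, 0.4, 18.9]
force: [-5.3, -1.8, 4.3]
grip_width: 0.0001
grip_force: 3.2
```

Contact is as expected, about 5 N against the push. I continue.

```bash
python3 -m jog '[{"linear":[7,0,0],"rotation":[0,0,0]},{"linear":[7,0,0],"rotation":[0,0,0]},{"linear":[7,0,0],"rotation":[0,0,0]},{"linear":[7,0,0],"rotation":[0,0,0]},{"linear":[7,0,0],"rotation":[0,0,0]},{"linear":[7,0,0],"rotation":[0,0,0]},{"linear":[7,0,0],"rotation":[0,0,0]},{"linear":[7,0,0],"rotation":[0,0,0]},{"linear":[7,0,0],"rotation":[0,0,0]},{"linear":[7,0,0],"rotation":[0,0,0]},{"linear":[0,0,0],"rotation":[0,0,0]}]'
python3 -m jog '[{"linear":[5,0,0],"rotation":[0,0,0]},{"linear":[5,0,0],"rotation":[0,0,0]},{"linear":[4,0,0],"rotation":[0,0,0]},{"linear":[0,0,0],"rotation":[0,0,0]}]'
```

```text
time_s: 6.8
ee_pos: [0.6345, 0.0241, 0.2012]
tool_rot: [-180.0, -0.1, 19.0]
force: [0.6, -0.1, -0.3]
grip_width: 0.0001
grip_force: 0.0
time_s: 7.13
ee_pos: [0.647, 0.0282, 0.2014]
tool_rot: [-180.0, -0.1, 19.0]
force: [0.2, 0.2, 0.1]
grip_width: -0.0
grip_force: 0.0
```

The lever has snapped ahead. I feel for the stop.

```bash
python3 -m jog '[{"linear":[2,0,0],"rotation":[0,0,0]},{"linear":[2,0,0],"rotation":[0,0,0]},{"linear":[2,0,0],"rotation":[0,0,0]},{"linear":[0,0,0],"rotation":[0,0,0]},{"linear":[0,0,0],"rotation":[0,0,0]}]'
```

```text
time_s: 7.55
ee_pos: [0.6506, 0.0291, 0.2011]
tool_rot: [-180.0, 0.2, 19.0]
force: [-4.4, -1.0, 2.5]
grip_width: 0.0001
grip_force: 2.3
```

```bash
python3 -m jog '[{"linear":[1.5,0,0],"rotation":[0,0,0]},{"linear":[1.5,0,0],"rotation":[0,0,0]},{"linear":[0,0,0],"rotation":[0,0,0]},{"linear":[0,0,0],"rotation":[0,0,0]}]'
python3 -m jog '[{"linear":[-8,0,0],"rotation":[0,0,0]},{"linear":[-20,0,0],"rotation":[0,0,0]},{"linear":[-30,0,0],"rotation":[0,0,0]},{"linear":[-30,0,-15],"rotation":[0,0,0]},{"linear":[-30,0,-25],"rotation":[0,0,0]},{"linear":[-25,0,-25],"rotation":[0,0,0]},{"linear":[-10,0,-10],"rotation":[0,0,0]},{"linear":[0,0,0],"rotation":[0,0,0]},{"linear":[0,0,0],"rotation":[0,0,0]},{"linear":[0,0,0],"rotation":[0,0,0]},{"linear":[0,0,0],"rotation":[0,0,0]}]'
python3 - <<'E'
from h import *
o=monitor.get_obs();im=imaging.grab_frame("wrist")[:,:,::-1];s=imaging.grab_frame("scene")[:,:,::-1][160:340,220:420]
cv2.imwrite("pics/w4.png",np.hstack([cv2.resize(im,(440,275)),cv2.resize(s,(305,275))]));print(o["ee_pos"],o["force"])
E
```

```text
time_s: 7.88
ee_pos: [0.6509, 0.0291, 0.201]
tool_rot: [-180.0, 0.5, 18.9]
force: [-9.5, -3.0, 6.3]
grip_width: 0.0002
grip_force: 5.8
time_s: 8.8
ee_pos: [0.5101, -0.0185, 0.275]
tool_rot: [-179.9, 0.0, 19.0]
force: [-0.6, 0.8, 0.0]
grip_width: 0.0
grip_force: 0.0
[ 0.5100758  -0.01850003  0.27496992] [-0.57910444  0.80035792  0.03600421]
```

View pics/w4.png

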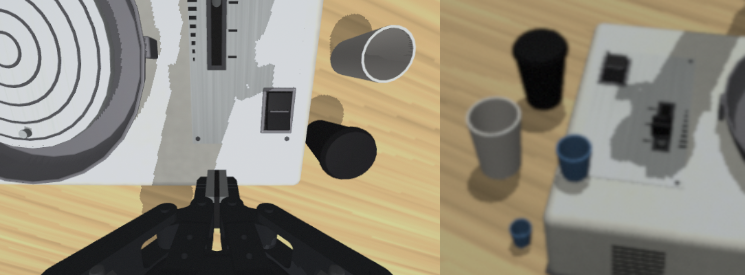

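The wrist view shows the slot's near part empty and the cups standing. In the scene crop the handle is at about (662,130). I check that against the handle positions expected at slow and fast.

```bash
python3 - <<'E'
from h import *
u=np.array([220+(662-440)*200/305,160+130*180/275])
x,y=np.array([.946,.325]),np.array([-.325,.946]);piv=np.array([.5605,-.080])
for n,wx,z in [("slow",20,.2),("fast",68.7,.19)]:
    e=piv+x*(wx+70)/1000+y*.075;p=onz("scene",u,z)[:2]-piv;print(n,"measured wheel x,y",p@x*1000-70,p@y*1000-205,"expected",wx)
E
```

```text
slow measured wheel x,y 85.7094071947773 -127.07073133374384 expected 20
fast measured wheel x,y 76.41066198210731 -127.52550362090017 expected 68.7
```

The lever is at the fast stop, so I hand in.

```bash
python3 -c "
from station import workorder
print(workorder.finish_job())"
```

```text
the job is handed in; nothing more can be done
None
```

I clicked the power rocker on, then pushed the speed lever past the slow notch to its fast stop. The pots and cups were still standing and the hand was clear when I handed the job in; no verdict came back.

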